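Index the piston stand by one turn of its hand wheel

ROBOT

A 7-joint arm with a two-finger parallel gripper is mounted at the origin on the work surface. World frame = base frame: x ahead of the robot, y to its left, z up, the work surface at z = 0. Lengths are in m, angles in rad, forces in N, time in s.
With the tool pointing down it reaches from about 0.425 to 0.875 m from the base axis. Payload 8.4 kg.
Tool frame: the origin (TCP) lies midway between the tips of the shut fingers; the grasp point (between the pads) lies 19 mm behind it (env.grip_point_offset is the distance from the TCP to the grasp point, in m); z points along the fingers, y is the direction in which the jaws open and shut (so a half turn about z gives the same grasp; the last joint's range is limited). The gripper opens to 85 mm and grips with 20 to 120 N. Pads are 22 mm wide; open, the fingers measure 114 mm over their backs; the gripper's body (76 mm by 85 mm) begins 54 mm behind the grasp point. The pads swing forward as they close: fully open they stand 13 mm farther back than shut.
Start: joints at [1.175, 0.333, 0.04, 1.465, -0.013, 1.343, -0.059], TCP at [0.19, -0.622, 0.231] pointing down, gripper open.
Joint ranges: [-2.58, 2.58], [-0.38, 2.09], [-1.3, 1.39], [0.25, 2.4], [-1.5, 4.64], [0.08, 2.09], [-2.65, 2.65]. Speed limits (rad/s): [2.22, 2.22, 2.79, 2.79, 3.14, 3.14, 3.14].

INTERFACE

Orientations are given as a unit quaternion [x, y, z, w].
In Python, from bench import env gives the robot as it stands.
- The arm moves only by the tool carry_out, never from a script. Its argument "motion" is a list of rows, each a list of 3 entries, a list of its own where there are three numbers: the closure in counts, from 0 (fully open) to 255 (shut), then the shift along the tool's x, y, z in mm, then the turn about the tool's z in degrees. A call has exactly 10 rows; each row shifts and turns the commanded pose from where the row before left it, along the tool's axes as they then stand; what a row does not reach is not made up. A row lasts 1/10 s, in which the tool goes at most 50 mm and 8.59 degrees, less where a joint would pass 70% of its speed; a pose out of reach is approached as far as the arm can. A call is refused whole if a number of a shift passes 50 or a number of a turn 8.59, either way. A call with a gripper value outside its range is refused whole. The fingers move at their own pace and stop on an object; "squeeze" is the grip in N (left out, the last holds). Time passes only in rows, so rows that do not move let the fingers close, or fill a call up. It gives the time, the measured TCP pose, the force and the opening at its end, in the units of the state.
- env.state(): the state, without advancing time (a new reading comes with each control period).
- env.read_camera(name): name is "side" or "top"; returns a dict with "pixels" (420x560x3 uint8, red, green, blue), "depth" (420x560 float32, m along the optical axis (not along the pixel's ray), 0 where there is no reading), "fx", "fy", "cx", "cy" (pixels), "extrinsics" (4x4, takes a point from world to camera coordinates). Camera axes: x right, y down, z forward; pixel columns grow to the right and rows downward; lengths in m; the calibration is good to about 2 mm. A picture is of the moment at which its call begins.
- env.finish_job(): hands the job in, once; it reports no verdict.
Trained networks look in a picture, given as the dict that the camera call returned (one of the last four; its "shot" number tells which), for a name from the list of things; names that differ only in an ending like _2 or _b are one class to them, and where a whole thing is asked for, a point or a joint stands for the part that bears it (a point fixed in the world has none). Each returns a list of dicts, best first, with "p" (0 to 1); they miss things now and then, are a little off and sometimes report something else, mostly with a low value. They report only what shows in the picture. A call takes as long as a camera call.
- env.spot_in(picture, target): "position" ([column, row] in pixels, amid what is visible of it).
- env.trace(picture, target): "region" (420x560 bool, what is visible of it) and "position" ([column, row] in pixels, amid what is visible of it).
The state is a dict: "clock": time; "qpos": joint angles; "joint_velocities": joint speeds; "effort": joint torques, N m; "tcp_pos": TCP position; "tool_rot": TCP orientation; "contact_force": force on the tool from outside, world axes, zero at the start; "torque": the same for the moment, N m; "width": opening from 0.0 (shut) to 1.0 (fully open).
Only numpy, scipy, OpenCV 4.12 (cv2) and the standard library are available. Lean on these libraries where they do the work, as an engineer would, in place of code of your own. Each camera call takes 0.05 s, during which the arm holds its last target.

TASK

Push the red hand wheel of the piston stand round by its upright black handle, clockwise as seen from above, through exactly one full turn, so that the handle comes back to the yellow pointer where it started (this turns the clamped piston on a quarter turn); do not run past the pointer and wind back. Only push the handle with the fingertips from one side: do not take it between the fingers and do not force it. Leave the spare piston, the yellow tin and the small carton where they are, and take the hand away when the turn is done.

Things in the scene. Friction and masses are not known exactly. Their poses are not given: they have to be found in the camera images.
- wheel (a joint): Angle of the hand wheel about its vertical axis, rad: 0 at the start, handle at the yellow pointer; grows clockwise seen from above; 6.283 is one full turn. No stop or catch near one turn: friction of 0.22 N m (3 N at the handle) holds the wheel wherever the push stops; it does not coast or spring back. A gear turns the face plate a quarter of this angle.
- hub (a point): Centre of the top of the hub of the red hand wheel, on the wheel's vertical axis, 117 mm above the bench. The wheel lies level: a rim of 80 mm radius (to the middle of its 16 mm thick bar, top 108 mm above the bench) and three spokes. z of this point points up; it turns with the wheel.
- handle: Upright round black handle, 30 mm in diameter, on the rim at the end of a spoke, 80 mm from the wheel's axis to its own, about which the grip can spin. Origin on its axis, 100 mm above the bench; z up. It shows from the rim's top (108 mm above the bench) to its flat top with a white dot (170 mm). Nothing stands over the wheel beside it.
- pointer (a point): Top of the stand's fixed yellow pointer, 26 x 10 mm, 98 mm above the bench, 112 mm from the wheel's axis, just outside the rim: the handle starts and must finish in this direction from the axis. Opposite it, 190 mm from the axis, is a steel face plate (140 mm across) with a clamped aluminium piston, top 129 mm above the bench.
- spare: Loose spare aluminium piston, 86 mm in diameter and 66 mm tall, standing on the bench beside the stand; origin at the centre of its underside. Not to be moved.
- tin: Loose open yellow tin, 80 mm across and 85 mm tall, standing on the bench; origin at the centre of its underside. Not to be moved.
- carton: Loose cardboard box 60 x 50 x 45 mm on the bench close beside the stand; origin at the centre of its underside. Not to be moved.

How it is judged:
By the outcome, as a careful person would: the job done as asked, in the order asked, and still so for the second after the job is handed in, with the robot touching nothing.
It also fails if it takes over 61 s, if anything falls off the work surface, if the arm or the gripper's body presses on something with over 40 N, if the wrist force passes 120 N, or if a joint passes its speed limit or range.

## Working session

There is one attempt and no reset: what is moved stays moved. The work goes in short steps, Python scripts to look and compute and a tool call to move; the robot and the scene stay as the last step left them, time stands still between calls to the robot, and variables do not carry over. Pictures are saved under pics/ and viewed, and the job is handed in when it is done.

Besides the shell and the picture viewer there is one more tool, called by a JSON object that holds its "method" and its "body", one argument or row to a line. carry_out: Moves the arm, as the interface text tells. Its arguments: {"type":"object","properties":{"motion":{"type":"array"},"squeeze":{"type":"number"}},"required":["motion"]}

```bash
mkdir -p pics; ls; cat > h.py <<'E'
import numpy as np, cv2
from bench import env
def shot(name,fn):
    p=env.read_camera(name); cv2.imwrite('pics/'+fn,cv2.cvtColor(p['pixels'],cv2.COLOR_RGB2BGR)); return p
def world(p,c,r,z=None,d=None):
    E=np.array(p['extrinsics']);R=E[:3,:3];t=E[:3,3]
    ray=np.array([(c-p['cx'])/p['fx'],(r-p['cy'])/p['fy'],1.])
    o=-R.T@t; w=R.T@ray
    if z is not None: d=(z-o[2])/w[2]
    return o+w*d
E
python3 - <<'E'
from h import *
print(env.state())
for n in('top','side'):
    p=shot(n,n+'1.png')
    for t in('hub','handle','pointer','spare','tin','carton'):
        for q in env.spot_in(p,t)[:2]:
            c,r=q['position'];d=p['depth'][int(r),int(c)]
            print(n,t,q['p'],np.round([c,r]),np.round(world(p,c,r,d=d),3) if d>0 else None)
E
```

```text
pics
{'clock': 0.0, 'qpos': array([ 1.17481041,  0.33390724,  0.03984019,  1.46628764, -0.01340339,
        1.3432976 , -0.05851085]), 'joint_velocities': array([-0.00144609, -0.0013426 ,  0.00107253, -0.00076801,  0.00120676,
        0.00116683, -0.00084445]), 'effort': array([-2.34700165e-04, -6.58535385e+01,  1.36572227e+00, -4.05573642e+01,
        1.70086365e-02,  1.23789377e-02,  6.13380485e-05]), 'tcp_pos': array([ 0.18994859, -0.62114123,  0.23041516]), 'tool_rot': array([ 9.89009424e-01,  1.47850232e-01, -1.68335945e-04, -7.99587669e-04]), 'contact_force': array([-0.41052137, -0.2871941 ,  0.94683663]), 'torque': array([-0.01077454,  0.00717849,  0.0517923 ]), 'width': 0.9996840890558821}
top hub 0.77 [265. 213.] [0.547 0.037 0.117]
top handle 0.54 [268. 251.] [0.472 0.031 0.172]
top pointer 0.88 [249. 188.] [0.605 0.073 0.036]
top spare 0.94 [132. 278.] [0.411 0.321 0.065]
top tin 0.57 [434. 261.] [ 0.438 -0.354  0.003]
top carton 0.7 [311. 190.] [ 0.6   -0.065  0.046]
side hub 0.76 [257. 209.] [0.523 0.042 0.102]
side handle 0.97 [237. 216.] [0.456 0.019 0.152]
side pointer 0.97 [280. 196.] [0.625 0.08  0.035]
side spare 0.66 [148. 185.] [0.407 0.305 0.061]
side tin 0.66 [359. 372.] [ 0.45  -0.313  0.001]
side carton 0.75 [316. 246.] [ 0.577 -0.082  0.042]
side carton 0.72 [358. 373.] [ 0.449 -0.313  0.   ]
```

View pics/top1.png

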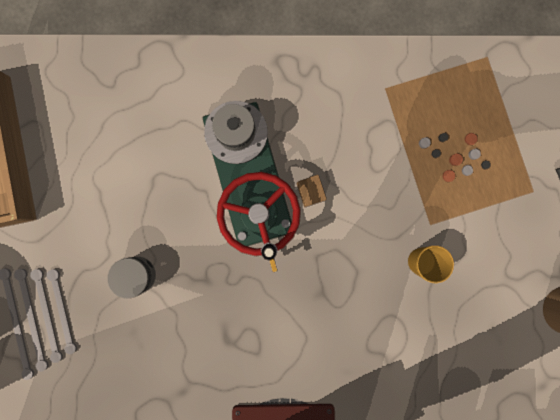

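View pics/side1.png

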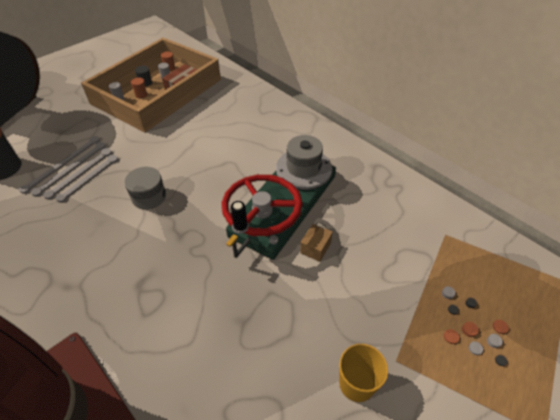

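The top view shows the wheel (rim centre ~258,213), the handle at (268,252), the pointer at (273,266), the carton to the right at (311,190), the spare at (132,278) and the tin at (434,261). The arm is out of frame. Next I'll measure the wheel centre and handle direction more precisely.

```bash
cat >> h.py <<'E'
def rim(p):
    im=p['pixels'].astype(int); m=(im[...,0]>90)&(im[...,1]<50)&(im[...,2]<55)
    rr,cc=np.nonzero(m)
    W=np.array([world(p,c,r,z=0.108) for c,r in zip(cc,rr)])
    k=np.hypot(W[:,0]-.55,W[:,1]-.045)<.12; W=W[k]
    from scipy.optimize import least_squares
    f=lambda q:np.hypot(W[:,0]-q[0],W[:,1]-q[1])-q[2]
    k=np.ones(len(W),bool); q=np.array([.55,.045,.08])
    for _ in range(6):
        k=np.abs(f(q))<.012
        V=W[k]; q=least_squares(lambda s:np.hypot(V[:,0]-s[0],V[:,1]-s[1])-s[2],q,loss='soft_l1',f_scale=.004).x
    return q,k.sum()
def dot(p,guess,rad=9):
    im=p['pixels'].astype(float); s=im.min(axis=2)
    r0,c0=int(guess[1]),int(guess[0])
    sub=s[r0-rad:r0+rad+1,c0-rad:c0+rad+1]
    m=np.clip(sub-130,0,None); rr,cc=np.mgrid[r0-rad:r0+rad+1,c0-rad:c0+rad+1]
    return (m*cc).sum()/m.sum(),(m*rr).sum()/m.sum(),m.max()
E
python3 - <<'E'
from h import *
for i in range(1):
    p=env.read_camera('top')
    print(rim(p))
    for t in('hub','handle','pointer'):
        for q in env.trace(p,t)[:2]:
            M=q['region'];rr,cc=np.nonzero(M);print(t,q['p'],q['position'],M.sum(),cc.min(),cc.max(),rr.min(),rr.max())
    c,r,mx=dot(p,(268,252)); print(c,r,mx,world(p,c,r,z=.170))
    im=p['pixels'].astype(int); m=(im[...,0]>140)&(im[...,2]<90)&(im[...,1]>90); m[:, :255]=0;m[:,290:]=0;m[:255]=0;m[280:]=0
    rr,cc=np.nonzero(m);print('ptr',cc.mean(),rr.mean(),m.sum(),world(p,cc.mean(),rr.mean(),z=.098))
    cv2.imwrite('pics/z.png',cv2.resize(cv2.cvtColor(p['pixels'][160:290,200:350],cv2.COLOR_RGB2BGR),None,fx=5,fy=4.6,interpolation=cv2.INTER_CUBIC))
    print(p['fx'],np.array(p['extrinsics']).round(3))
E
```

```text
(array([0.54586857, 0.05126014, 0.07845341]), np.int64(1217))
hub 0.79 [260.8, 210.1] 2660 217 299 172 259
handle 0.78 [269.8, 251.9] 170 262 276 245 258
pointer 0.89 [250.0, 186.6] 9700 203 299 101 271
268.40008688097305 252.1637706342311 55.0 [0.4699181  0.02884404 0.17      ]
ptr 272.7142857142857 265.0892857142857 56 [0.43926599 0.02065532 0.098     ]
418.6330415662548 [[-0.007 -1.     0.02   0.006]
 [-0.999  0.006 -0.049  0.559]
 [ 0.048 -0.02  -0.999  0.946]
 [ 0.     0.     0.     1.   ]]
```

View pics/z.png

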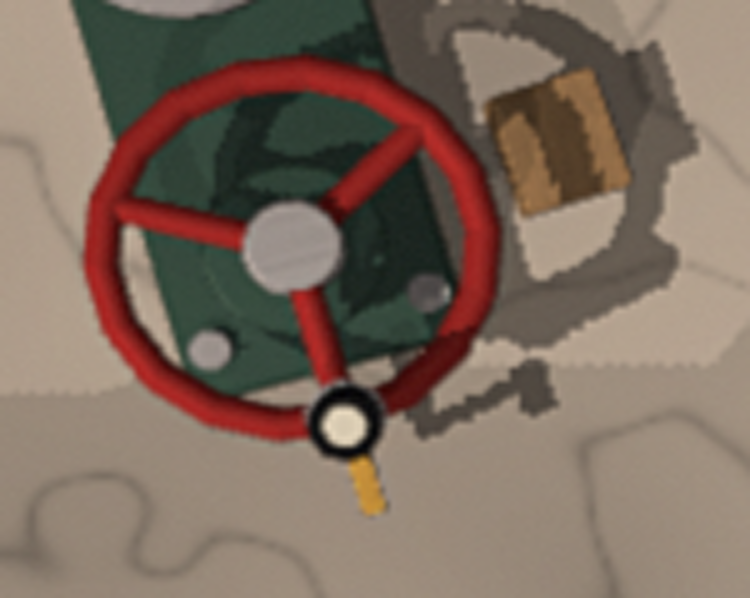

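{"method": "carry_out", "body": {
  "motion": [
    [255,[22,-11,0],0],
    [255,[22,-11,0],0],
    [255,[22,-11,0],0],
    [255,[22,-11,0],0],
    [255,[22,-11,0],0],
    [255,[22,-11,0],0],
    [255,[22,-11,0],0],
    [255,[22,-11,0],0],
    [255,[22,-11,0],0],
    [255,[22,-11,0],0]
  ],
  "squeeze": 40
}}

```text
clock: 1.9
tcp_pos: [0.369, -0.4513, 0.2315]
tool_rot: [0.989, 0.148, 0.0, 0.0]
contact_force: [-0.1, -0.5, 0.2]
width: 0.002
```

{"method": "carry_out", "body": {
  "motion": [
    [255,[15,-20,0],0],
    [255,[15,-20,0],0],
    [255,[15,-20,0],0],
    [255,[15,-20,0],0],
    [255,[15,-20,0],0],
    [255,[15,-20,0],0],
    [255,[15,-20,0],0],
    [255,[15,-20,0],0],
    [255,[15,-20,0],0],
    [255,[15,-20,0],0]
  ]
}}

```text
clock: 2.9
tcp_pos: [0.4535, -0.216, 0.2315]
tool_rot: [0.989, 0.148, 0.0, 0.0]
contact_force: [0.6, -0.1, 0.8]
width: -0.005
```

{"method": "carry_out", "body": {
  "motion": [
    [255,[9,-17,0],0],
    [255,[9,-17,0],0],
    [255,[9,-17,0],0],
    [255,[9,-17,0],0],
    [255,[9,-17,0],0],
    [255,[9,-17,0],0],
    [255,[9,-17,0],0],
    [255,[9,-13,0],0],
    [255,[9,-13,0],0],
    [255,[9,-10,0],0]
  ]
}}

```text
clock: 3.9
tcp_pos: [0.4942, -0.0414, 0.2315]
tool_rot: [0.989, 0.148, 0.0, 0.0]
contact_force: [-0.3, -0.2, -0.6]
width: 0.0
```

```bash
python3 - <<'E'
from h import *
s=env.state();print(s['tcp_pos'],s['clock'])
p=shot('top','t2.png'); 
a=cv2.imread('pics/t2.png')
p=shot('side','s2.png'); b=cv2.imread('pics/s2.png')
cv2.imwrite('pics/c2.png',np.hstack([cv2.resize(x,None,fx=2,fy=2) for x in (a[140:300,180:370],b[140:300,180:370])]))
E
```

```text
[ 0.49417221 -0.04144033  0.23151691] 3.9
```

View pics/c2.png

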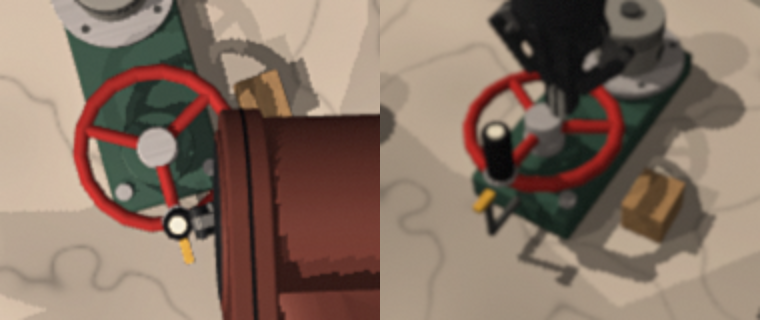

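The top view shows the arm to the right of the handle. The side view shows the handle at crop (497,150), with the shut fingers clear of it at (560,105) and wide knuckles above them. I'll get the gripper profile from depth before choosing a height.

```bash
python3 - <<'E'
from h import *
p=env.read_camera('side'); s=env.state(); T=s['tcp_pos']
a=np.array([.956,.293]);b=np.array([.293,-.956])
H,W=p['depth'].shape
for r in range(100,215,1):
    pts=[]
    for c in range(200,340):
        d=p['depth'][r,c]
        if d>0:
            w=world(p,c,r,d=d); dx=w[:2]-T[:2]
            if np.hypot(*dx)<.09 and w[2]>.2: pts.append((dx@a*1e3,dx@b*1e3,(w[2]-T[2])*1e3))
    if pts:
        q=np.array(pts); print(r,len(q),'a',q[:,0].min().round(),q[:,0].max().round(),'b',q[:,1].min().round(),q[:,1].max().round(),'z',q[:,2].min().round(),q[:,2].max().round())
E
```

```text
100 61 a -42.0 14.0 b -34.0 41.0 z 200.0 224.0
101 61 a -42.0 19.0 b -29.0 40.0 z 194.0 222.0
102 61 a -42.0 18.0 b -29.0 40.0 z 193.0 221.0
103 61 a -43.0 15.0 b -30.0 41.0 z 194.0 219.0
104 61 a -43.0 14.0 b -33.0 41.0 z 193.0 217.0
105 61 a -42.0 16.0 b -32.0 41.0 z 190.0 216.0
106 61 a -42.0 15.0 b -32.0 41.0 z 189.0 214.0
107 61 a -43.0 13.0 b -32.0 40.0 z 189.0 212.0
108 60 a -43.0 9.0 b -34.0 40.0 z 189.0 211.0
109 60 a -44.0 8.0 b -33.0 40.0 z 187.0 210.0
110 58 a -44.0 8.0 b -29.0 40.0 z 187.0 209.0
111 58 a -45.0 4.0 b -28.0 41.0 z 188.0 207.0
112 56 a -44.0 1.0 b -25.0 40.0 z 189.0 206.0
113 56 a -44.0 1.0 b -25.0 40.0 z 187.0 205.0
114 54 a -44.0 -2.0 b -24.0 41.0 z 187.0 204.0
115 53 a -42.0 16.0 b -21.0 40.0 z 171.0 202.0
116 52 a -43.0 13.0 b -18.0 39.0 z 171.0 198.0
117 52 a -44.0 12.0 b -30.0 39.0 z 171.0 197.0
118 52 a -44.0 13.0 b -29.0 39.0 z 168.0 195.0
119 52 a -44.0 12.0 b -28.0 37.0 z 167.0 195.0
120 52 a -44.0 13.0 b -29.0 36.0 z 165.0 193.0
121 52 a -43.0 13.0 b -29.0 34.0 z 162.0 192.0
122 52 a -43.0 14.0 b -30.0 33.0 z 160.0 191.0
123 52 a -43.0 15.0 b -30
[... 2722 characters left out ...]
 z 31.0 61.0
184 27 a -14.0 -7.0 b -16.0 38.0 z 26.0 59.0
185 26 a -16.0 -6.0 b -16.0 36.0 z 25.0 54.0
186 24 a -15.0 1.0 b -16.0 33.0 z 22.0 53.0
187 22 a -13.0 3.0 b -13.0 30.0 z 22.0 47.0
188 17 a -13.0 4.0 b -14.0 11.0 z 18.0 31.0
189 17 a -12.0 4.0 b -15.0 11.0 z 14.0 28.0
190 17 a -12.0 3.0 b -15.0 12.0 z 12.0 25.0
191 17 a -12.0 4.0 b -15.0 12.0 z 9.0 24.0
192 17 a -12.0 4.0 b -15.0 12.0 z 7.0 20.0
193 15 a -12.0 1.0 b -13.0 12.0 z 6.0 19.0
194 14 a -12.0 1.0 b -9.0 10.0 z 7.0 15.0
195 13 a -12.0 -4.0 b -8.0 11.0 z 8.0 14.0
196 12 a -13.0 -7.0 b -8.0 12.0 z 4.0 12.0
197 11 a -13.0 -8.0 b -9.0 10.0 z 1.0 8.0
198 8 a -12.0 -6.0 b -5.0 9.0 z 0.0 6.0
199 3 a -12.0 -8.0 b 1.0 4.0 z 0.0 3.0
```

{"method": "carry_out", "body": {
  "motion": [
    [255,[0,0,9],0],
    [255,[0,0,9],0],
    [255,[0,0,9],0],
    [255,[0,0,9],0],
    [255,[0,0,9],0],
    [255,[0,0,9],0],
    [255,[-1,0,9],0],
    [255,[-1,0,9],0],
    [255,[-1,0,9],0],
    [255,[0,0,2],0]
  ]
}}

```text
clock: 5.05
tcp_pos: [0.4904, -0.0433, 0.1471]
tool_rot: [0.989, 0.148, -0.001, -0.0]
contact_force: [-0.2, 0.6, -0.6]
width: 0.002
```

{"method": "carry_out", "body": {
  "motion": [
    [255,[0,-8,0],0],
    [255,[0,-8,0],0],
    [255,[0,-8,0],0],
    [255,[0,-6,0],0],
    [255,[0,-4,0],0],
    [255,[0,-4,0],0],
    [255,[0,-3,0],0],
    [255,[0,-2,0],0],
    [255,[0,-2,0],0],
    [255,[0,-1,0],0]
  ]
}}

```text
clock: 6.05
tcp_pos: [0.4776, 0.0008, 0.1483]
tool_rot: [0.989, 0.148, -0.0, -0.0]
contact_force: [0.2, 0.1, 0.2]
width: -0.001
```

```bash
cat >> h.py <<'E'
def pic(n):
    out=[]
    for v,sl in(('top',(slice(140,300),slice(180,370))),('side',(slice(130,290),slice(170,360)))):
        p=env.read_camera(v); out.append(cv2.resize(cv2.cvtColor(p['pixels'],cv2.COLOR_RGB2BGR)[sl],None,fx=2,fy=2))
    cv2.imwrite('pics/'+n,np.hstack(out)); return p
def rel():
    s=env.state();T=s['tcp_pos'][:2]-np.array([.5459,.0513]);a=np.array([.956,.293]);b=np.array([.293,-.956])
    F=s['contact_force'][:2]
    return (np.round([T@a*1e3,T@b*1e3],1),'z',s['tcp_pos'][2].round(4),'F',np.round([F@a,F@b],1),s['clock'])
E
python3 - <<'E'
from h import *
print(rel()); pic('c3.png')
th=np.radians(np.arange(0,361,3));rho=29
T=np.c_[-80*np.cos(th)-rho*np.sin(th),-80*np.sin(th)+rho*np.cos(th)]
print(T[0]);D=np.diff(np.round(T,1),axis=0)
for i in range(0,120,10): print(i*3,T[i].round(1),D[i:i+10].round(1).tolist())
E
```

```text
(array([-80.1,  28.2]), 'z', np.float64(0.1483), 'F', array([ 0.2, -0.1]), 6.05)
[-80.  29.]
0 [-80.  29.] [[-1.4, -4.2], [-1.2, -4.3], [-1.0, -4.4], [-0.7, -4.4], [-0.5, -4.4], [-0.2, -4.4], [-0.1, -4.5], [0.2, -4.4], [0.5, -4.5], [0.6, -4.4]]
30 [-83.8 -14.9] [[0.9, -4.3], [1.1, -4.4], [1.4, -4.2], [1.5, -4.2], [1.8, -4.1], [2.0, -3.9], [2.2, -3.9], [2.4, -3.8], [2.6, -3.6], [2.8, -3.5]]
60 [-65.1 -54.8] [[2.9, -3.3], [3.2, -3.2], [3.3, -3.0], [3.4, -2.8], [3.6, -2.7], [3.7, -2.4], [3.8, -2.3], [4.0, -2.0], [4.1, -1.9], [4.1, -1.6]]
90 [-29. -80.] [[4.2, -1.4], [4.3, -1.2], [4.4, -1.0], [4.4, -0.7], [4.4, -0.5], [4.4, -0.2], [4.5, -0.1], [4.4, 0.2], [4.5, 0.5], [4.4, 0.6]]
120 [ 14.9 -83.8] [[4.3, 0.9], [4.4, 1.1], [4.2, 1.4], [4.2, 1.5], [4.1, 1.8], [3.9, 2.0], [3.9, 2.2], [3.8, 2.4], [3.6, 2.6], [3.5, 2.8]]
150 [ 54.8 -65.1] [[3.3, 2.9], [3.2, 3.2], [3.0, 3.3], [2.8, 3.4], [2.7, 3.6], [2.4, 3.7], [2.3, 3.8], [2.0, 4.0], [1.9, 4.1], [1.6, 4.1]]
180 [ 80. -29.] [[1.4, 4.2], [1.2, 4.3], [1.0, 4.4], [0.7, 4.4], [0.5, 4.4], [0.2, 4.4], [0.1, 4.5], [-0.2, 4.4], [-0.5, 4.5], [-0.6, 4.4]]
210 [83.8 14.9] [[-0.9, 4.3], [-1.1, 4.4], [-1.4, 4.2], [-1.5, 4.2], [-1.8, 4.1], [-2.0, 3.9], [-2.2, 3.9], [-2.4, 3.8], [-2.6, 3.6], [-2.8, 3.5]]
240 [65.1 54.8] [[-2.9, 3.3], [-3.2, 3.2], [-3.3, 3.0], [-3.4, 2.8], [-3.6, 2.7], [-3.7, 2.4], [-3.8, 2.3], [-4.0, 2.0], [-4.1, 1.9], [-4.1, 1.6]]
270 [29. 80.] [[-4.2, 1.4], [-4.3, 1.2], [-4.4, 1.0], [-4.4, 0.7], [-4.4, 0.5], [-4.4, 0.2], [-4.5, 0.1], [-4.4, -0.2], [-4.5, -0.5], [-4.4, -0.6]]
300 [-14.9  83.8] [[-4.3, -0.9], [-4.4, -1.1], [-4.2, -1.4], [-4.2, -1.5], [-4.1, -1.8], [-3.9, -2.0], [-3.9, -2.2], [-3.8, -2.4], [-3.6, -2.6], [-3.5, -2.8]]
330 [-54.8  65.1] [[-3.3, -2.9], [-3.2, -3.2], [-3.0, -3.3], [-2.8, -3.4], [-2.7, -3.6], [-2.4, -3.7], [-2.3, -3.8], [-2.0, -4.0], [-1.9, -4.1], [-1.6, -4.1]]
```

View pics/c3.png

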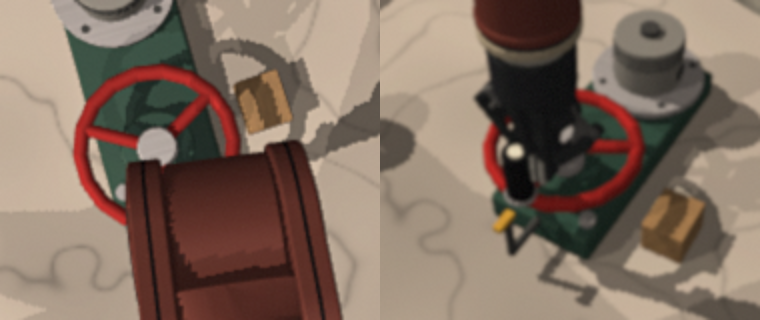

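{"method": "carry_out", "body": {
  "motion": [
    [255,[-1.4,-4.2,0],0],
    [255,[-1.2,-4.3,0],0],
    [255,[-1.0,-4.4,0],0],
    [255,[-0.7,-4.4,0],0],
    [255,[-0.5,-4.4,0],0],
    [255,[-0.2,-4.4,0],0],
    [255,[-0.1,-4.5,0],0],
    [255,[0.2,-4.4,0],0],
    [255,[0.5,-4.5,0],0],
    [255,[0.6,-4.4,0],0]
  ]
}}

```text
clock: 7.15
tcp_pos: [0.4609, 0.042, 0.1483]
tool_rot: [0.989, 0.148, -0.0, -0.0]
contact_force: [-0.3, -4.2, 0.2]
width: 0.0
```

```bash
python3 - <<'E'
from h import *
print(rel()); p=pic('c4.png')
for q in env.spot_in(p,'handle')[:2]: print(q['p'],q['position'])
E
```

```text
(array([-84., -16.]), 'z', np.float64(0.1483), 'F', array([-1.5,  4. ]), 7.15)
0.54 [220.9, 213.8]
```

View pics/c4.png

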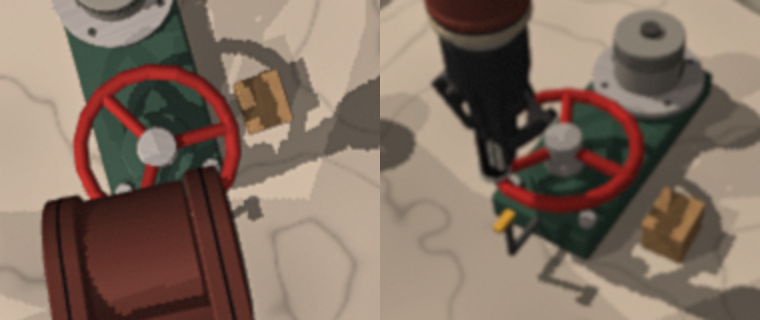

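The spokes have turned about 30° clockwise and the push is a steady 4 N, so I'll continue.

{"method": "carry_out", "body": {
  "motion": [
    [255,[0.9,-4.3,0],0],
    [255,[1.1,-4.4,0],0],
    [255,[1.4,-4.2,0],0],
    [255,[1.5,-4.2,0],0],
    [255,[1.8,-4.1,0],0],
    [255,[2.0,-3.9,0],0],
    [255,[2.2,-3.9,0],0],
    [255,[2.4,-3.8,0],0],
    [255,[2.6,-3.6,0],0],
    [255,[2.8,-3.5,0],0]
  ]
}}

```text
clock: 8.3
tcp_pos: [0.4675, 0.0855, 0.1483]
tool_rot: [0.989, 0.148, -0.0, -0.0]
contact_force: [-1.3, -2.2, -0.6]
width: -0.0
```

{"method": "carry_out", "body": {
  "motion": [
    [255,[2.9,-3.3,0],0],
    [255,[3.2,-3.2,0],0],
    [255,[3.3,-3.0,0],0],
    [255,[3.4,-2.8,0],0],
    [255,[3.6,-2.7,0],0],
    [255,[3.7,-2.4,0],0],
    [255,[3.8,-2.3,0],0],
    [255,[4.0,-2.0,0],0],
    [255,[4.1,-1.9,0],0],
    [255,[4.1,-1.6,0],0]
  ]
}}

```text
clock: 9.3
tcp_pos: [0.4948, 0.1201, 0.1483]
tool_rot: [0.989, 0.148, -0.0, -0.0]
contact_force: [-3.5, -0.8, -0.1]
width: 0.0
```

```bash
python3 - <<'E'
from h import *
print(rel()); p=pic('c5.png')
E
```

```text
(array([-28.7, -80.8]), 'z', np.float64(0.1483), 'F', array([-3.6, -0.2]), 9.3)
```

View pics/c5.png

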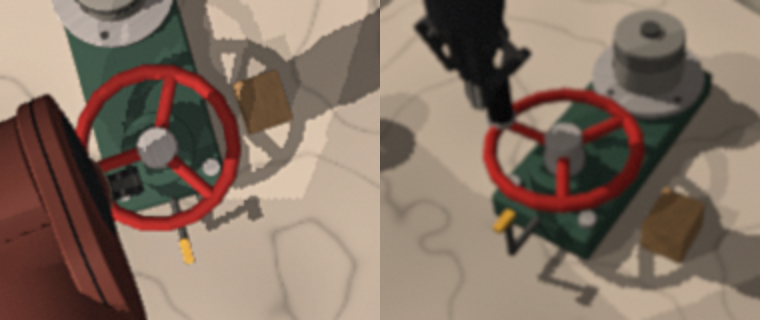

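{"method": "carry_out", "body": {
  "motion": [
    [255,[4.2,-1.4,0],0],
    [255,[4.3,-1.2,0],0],
    [255,[4.4,-1.0,0],0],
    [255,[4.4,-0.7,0],0],
    [255,[4.4,-0.5,0],0],
    [255,[4.4,-0.2,0],0],
    [255,[4.5,-0.1,0],0],
    [255,[4.4,0.2,0],0],
    [255,[4.5,0.5,0],0],
    [255,[4.4,0.6,0],0]
  ]
}}

```text
clock: 10.4
tcp_pos: [0.5358, 0.1367, 0.1484]
tool_rot: [0.989, 0.148, 0.0, -0.0]
contact_force: [-4.2, -0.9, 2.8]
width: -0.0
```

{"method": "carry_out", "body": {
  "motion": [
    [255,[4.3,0.9,0],0],
    [255,[4.4,1.1,0],0],
    [255,[4.2,1.4,0],0],
    [255,[4.2,1.5,0],0],
    [255,[4.1,1.8,0],0],
    [255,[3.9,2.0,0],0],
    [255,[3.9,2.2,0],0],
    [255,[3.8,2.4,0],0],
    [255,[3.6,2.6,0],0],
    [255,[3.5,2.8,0],0]
  ]
}}

```text
clock: 11.4
tcp_pos: [0.5794, 0.1303, 0.1483]
tool_rot: [0.989, 0.148, -0.0, -0.0]
contact_force: [-2.7, 1.8, 0.4]
width: 0.003
```

```bash
python3 - <<'E'
from h import *
print(rel()); p=pic('c6.png')
E
```

```text
(array([ 55.2, -65.7]), 'z', np.float64(0.1483), 'F', array([-2.1, -2.5]), 11.4)
```

View pics/c6.png

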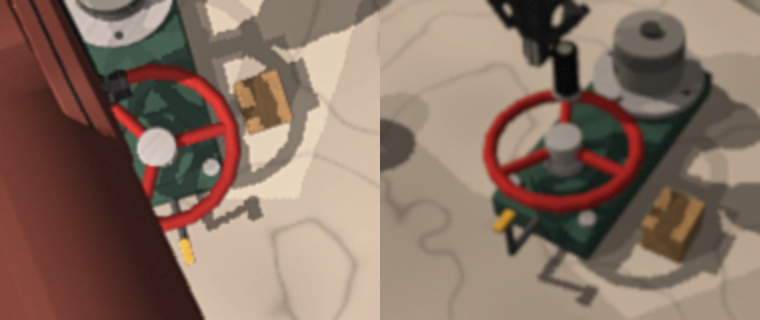

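The handle is now at the far left, side crop (567,70), with the fingers behind it, and the wheel is at about 150°. I'll go on.

{"method": "carry_out", "body": {
  "motion": [
    [255,[3.3,2.9,0],0],
    [255,[3.2,3.2,0],0],
    [255,[3.0,3.3,0],0],
    [255,[2.8,3.4,0],0],
    [255,[2.7,3.6,0],0],
    [255,[2.4,3.7,0],0],
    [255,[2.3,3.8,0],0],
    [255,[2.0,4.0,0],0],
    [255,[1.9,4.1,0],0],
    [255,[1.6,4.1,0],0]
  ]
}}

```text
clock: 12.5
tcp_pos: [0.6139, 0.1027, 0.1483]
tool_rot: [0.989, 0.148, -0.0, -0.0]
contact_force: [-0.9, 2.5, -1.8]
width: 0.002
```

{"method": "carry_out", "body": {
  "motion": [
    [255,[1.4,4.2,0],0],
    [255,[1.2,4.3,0],0],
    [255,[1.0,4.4,0],0],
    [255,[0.7,4.4,0],0],
    [255,[0.5,4.4,0],0],
    [255,[0.2,4.4,0],0],
    [255,[0.1,4.5,0],0],
    [255,[-0.2,4.4,0],0],
    [255,[-0.5,4.5,0],0],
    [255,[-0.6,4.4,0],0]
  ]
}}

```text
clock: 13.5
tcp_pos: [0.6304, 0.0617, 0.1484]
tool_rot: [0.989, 0.148, 0.0, 0.0]
contact_force: [0.7, 3.4, -1.9]
width: -0.001
```

```bash
python3 - <<'E'
from h import *
print(rel()); p=pic('c7.png')
E
```

```text
(array([83.8, 14.8]), 'z', np.float64(0.1484), 'F', array([ 1.7, -3.1]), 13.5)
```

View pics/c7.png

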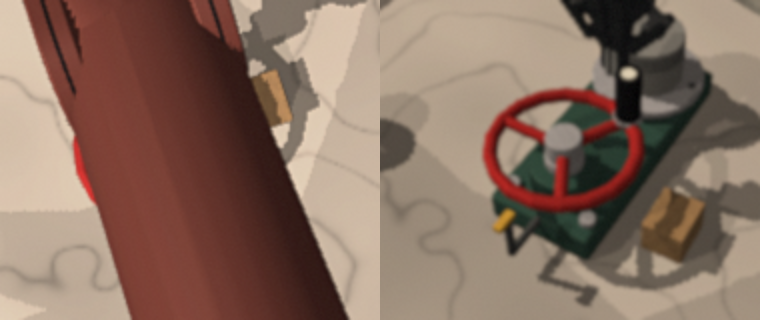

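The handle is at side crop (628,95), at about 210°. I'll continue.

{"method": "carry_out", "body": {
  "motion": [
    [255,[-0.9,4.3,0],0],
    [255,[-1.1,4.4,0],0],
    [255,[-1.4,4.2,0],0],
    [255,[-1.5,4.2,0],0],
    [255,[-1.8,4.1,0],0],
    [255,[-2.0,3.9,0],0],
    [255,[-2.2,3.9,0],0],
    [255,[-2.4,3.8,0],0],
    [255,[-2.6,3.6,0],0],
    [255,[-2.8,3.5,0],0]
  ]
}}

```text
clock: 14.6
tcp_pos: [0.6239, 0.0182, 0.1484]
tool_rot: [0.989, 0.148, 0.0, -0.0]
contact_force: [1.7, 2.9, 1.0]
width: 0.002
```

{"method": "carry_out", "body": {
  "motion": [
    [255,[-2.9,3.3,0],0],
    [255,[-3.2,3.2,0],0],
    [255,[-3.3,3.0,0],0],
    [255,[-3.4,2.8,0],0],
    [255,[-3.6,2.7,0],0],
    [255,[-3.7,2.4,0],0],
    [255,[-3.8,2.3,0],0],
    [255,[-4.0,2.0,0],0],
    [255,[-4.1,1.9,0],0],
    [255,[-4.1,1.6,0],0]
  ]
}}

```text
clock: 15.6
tcp_pos: [0.5966, -0.0164, 0.1484]
tool_rot: [0.989, 0.148, 0.0, -0.0]
contact_force: [2.7, 1.1, 2.1]
width: 0.0
```

```bash
python3 - <<'E'
from h import *
print(rel()); p=pic('c8.png')
E
```

```text
(array([28.6, 79.6]), 'z', np.float64(0.1484), 'F', array([ 2.9, -0.3]), 15.6)
```

View pics/c8.png

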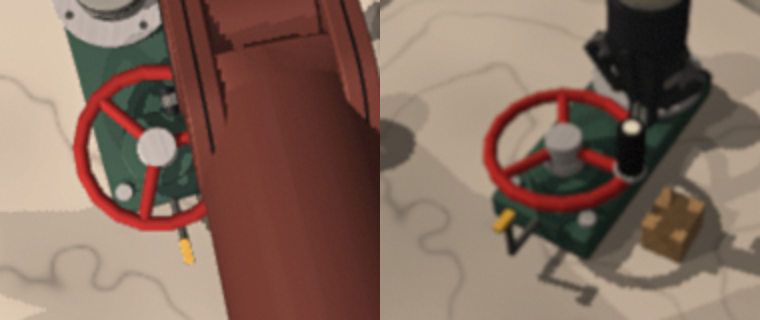

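The handle is at side crop (630,148), at about 268°. The next 60° brings it to about 330°.

{"method": "carry_out", "body": {
  "motion": [
    [255,[-4.2,1.4,0],0],
    [255,[-4.3,1.2,0],0],
    [255,[-4.4,1.0,0],0],
    [255,[-4.4,0.7,0],0],
    [255,[-4.4,0.5,0],0],
    [255,[-4.4,0.2,0],0],
    [255,[-4.5,0.1,0],0],
    [255,[-4.4,-0.2,0],0],
    [255,[-4.5,-0.5,0],0],
    [255,[-4.4,-0.6,0],0]
  ]
}}

```text
clock: 16.7
tcp_pos: [0.5555, -0.0329, 0.1483]
tool_rot: [0.989, 0.148, -0.0, 0.0]
contact_force: [3.8, -0.0, -2.2]
width: -0.002
```

{"method": "carry_out", "body": {
  "motion": [
    [255,[-4.3,-0.9,0],0],
    [255,[-4.4,-1.1,0],0],
    [255,[-4.2,-1.4,0],0],
    [255,[-4.2,-1.5,0],0],
    [255,[-4.1,-1.8,0],0],
    [255,[-3.9,-2.0,0],0],
    [255,[-3.9,-2.2,0],0],
    [255,[-3.8,-2.4,0],0],
    [255,[-3.6,-2.6,0],0],
    [255,[-3.5,-2.8,0],0]
  ]
}}

```text
clock: 17.7
tcp_pos: [0.512, -0.0265, 0.1484]
tool_rot: [0.989, 0.148, 0.0, 0.0]
contact_force: [3.2, -0.5, -1.2]
width: 0.002
```

```bash
python3 - <<'E'
from h import *
print(rel()); p=pic('c9.png')
E
```

```text
(array([-55.2,  64.4]), 'z', np.float64(0.1484), 'F', array([2.9, 1.4]), 17.7)
```

View pics/c9.png

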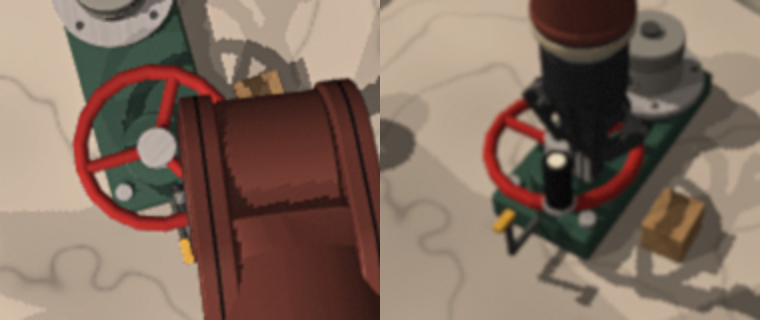

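The handle is at side crop (557,180), at about 330°. I'll calibrate the side-camera dot against the starting picture to get an angle readout.

```bash
cat >> h.py <<'E'
def sdot(img,p,g):
    s=img.astype(float).min(axis=2) ; c0,r0=g
    best=None
    m=np.zeros_like(s); m[r0-10:r0+11,c0-10:c0+11]=np.clip(s[r0-10:r0+11,c0-10:c0+11]-110,0,None)
    n,l,st,ce=cv2.connectedComponentsWithStats((m>0).astype(np.uint8))
    j=min(range(1,n),key=lambda i:np.hypot(*(ce[i]-g))-0.1*st[i,4]) 
    w=m*(l==j); rr,cc=np.nonzero(w); W=w[rr,cc]
    c,r=(W*cc).sum()/W.sum(),(W*rr).sum()/W.sum()
    P=world(p,c,r,z=.170); d=P[:2]-np.array([.5459,.0513])
    # angle from -x axis; clockwise seen from above: -x -> +y
    return c,r,st[j,4],P.round(4),np.hypot(*d).round(4),np.degrees(np.arctan2(d[1],-d[0])).round(2)
E
python3 - <<'E'
from h import *
p=env.read_camera('side')
i0=cv2.imread('pics/side1.png'); print('start',sdot(i0,p,(237,205)))
i0=cv2.imread('pics/s2.png'); print('start',sdot(i0,p,(238,205)))
print('now',sdot(p['pixels'],p,(258,210)))
cv2.imwrite('pics/d.png',np.hstack([cv2.resize(x[190:240,220:280],None,fx=6,fy=6) for x in (cv2.imread('pics/side1.png'),cv2.cvtColor(p['pixels'],cv2.COLOR_RGB2BGR))]))
E
```

```text
start (np.float64(239.50171652770968), np.float64(197.96027464443355), np.int32(110), array([0.48  , 0.0401, 0.17  ]), np.float64(0.0668), np.float64(-9.67))
start (np.float64(239.69789164665065), np.float64(198.07018948492126), np.int32(130), array([0.4801, 0.0396, 0.17  ]), np.float64(0.0668), np.float64(-10.1))
now (np.float64(257.723829787234), np.float64(209.6323404255319), np.int32(47), array([ 0.4858, -0.007 ,  0.17  ]), np.float64(0.0837), np.float64(-44.16))
```

View pics/d.png

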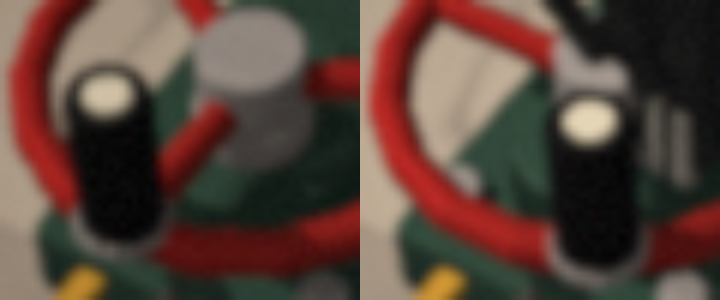

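```bash
sed -i 's/r0-10:r0+11,c0-10:c0+11/r0-5:r0+6,c0-6:c0+7/g; s/-110,0,None/-100,0,None/' h.py
python3 - <<'E'
from h import *
p=env.read_camera('side')
for f in('side1','s2'): print(f,sdot(cv2.imread(f'pics/{f}.png'),p,(238,206)))
print('now',sdot(p['pixels'],p,(258,210)))
E
```

```text
side1 (np.float64(237.2631299734748), np.float64(205.2366047745358), np.int32(44), array([0.4649, 0.0285, 0.17  ]), np.float64(0.0842), np.float64(-15.73))
s2 (np.float64(237.25178429817606), np.float64(205.23354480570976), np.int32(49), array([0.4649, 0.0285, 0.17  ]), np.float64(0.0842), np.float64(-15.72))
now (np.float64(257.7188049209139), np.float64(209.6555360281195), np.int32(51), array([ 0.4858, -0.0071,  0.17  ]), np.float64(0.0838), np.float64(-44.15))
```

{"method": "carry_out", "body": {
  "motion": [
    [255,[-3.3,-2.9,0],0],
    [255,[-3.2,-3.2,0],0],
    [255,[-3.0,-3.3,0],0],
    [255,[-2.8,-3.4,0],0],
    [255,[-2.7,-3.6,0],0],
    [255,[-2.4,-3.7,0],0],
    [255,[-2.3,-3.8,0],0],
    [255,[-1.0,-2.0,0],0],
    [255,[0,0,0],0],
    [255,[0,0,0],0]
  ]
}}

```text
clock: 18.9
tcp_pos: [0.4849, -0.0072, 0.1484]
tool_rot: [0.989, 0.148, -0.0, -0.0]
contact_force: [0.5, -0.5, 0.2]
width: 0.003
```

```bash
python3 - <<'E'
from h import *
p=env.read_camera('side'); print(rel())
q=env.spot_in(p,'handle'); print([x['position'] for x in q])
print('now',sdot(p['pixels'],p,(241,206)))
cv2.imwrite('pics/e.png',cv2.resize(cv2.cvtColor(p['pixels'],cv2.COLOR_RGB2BGR)[170:270,200:320],None,fx=5,fy=5))
E
```

```text
(array([-75.4,  38.2]), 'z', np.float64(0.1484), 'F', array([-0. ,  0.3]), 18.95)
[[241.7, 218.3]]
now (np.float64(242.33169705469845), np.float64(207.1374474053296), np.int32(51), array([0.4688, 0.018 , 0.17  ]), np.float64(0.084), np.float64(-23.33))
```

View pics/e.png

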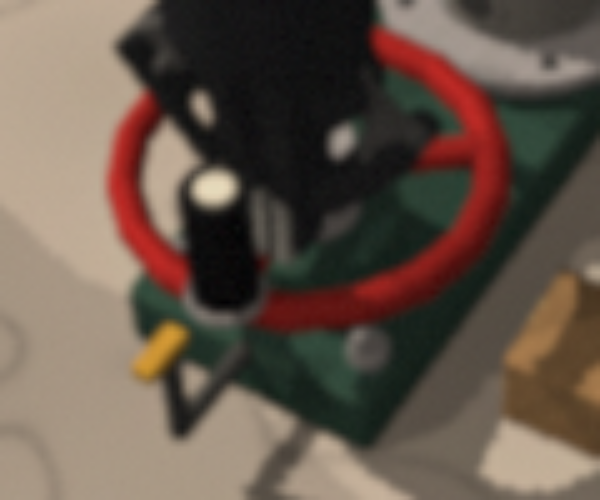

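7.6° remains. I'll take about 5.5° now, then fine steps.

{"method": "carry_out", "body": {
  "motion": [
    [255,[-0.6,-1.0,0],0],
    [255,[-0.6,-1.0,0],0],
    [255,[-0.6,-1.0,0],0],
    [255,[-0.5,-1.0,0],0],
    [255,[-0.5,-1.0,0],0],
    [255,[-0.5,-1.0,0],0],
    [255,[-0.4,-1.0,0],0],
    [255,[-0.3,-0.5,0],0],
    [255,[0,0,0],0],
    [255,[0,0,0],0]
  ]
}}

```text
clock: 20.0
tcp_pos: [0.4789, -0.0016, 0.1483]
tool_rot: [0.989, 0.148, -0.0, -0.0]
contact_force: [0.2, -1.7, 0.1]
width: -0.001
```

```bash
python3 - <<'E'
from h import *
for i in range(2):
    p=env.read_camera('side'); print(rel())
    print('now',sdot(p['pixels'],p,(239,206)))
E
```

```text
(array([-79.6,  30.9]), 'z', np.float64(0.1483), 'F', array([0.7, 1.7]), 20.05)
now (np.float64(238.91072140294938), np.float64(206.17138302112394), np.int32(47), array([0.4656, 0.0244, 0.17  ]), np.float64(0.0847), np.float64(-18.5))
(array([-79.5,  30.9]), 'z', np.float64(0.1483), 'F', array([0.6, 1.5]), 20.1)
now (np.float64(238.9181890389198), np.float64(206.1679904686259), np.int32(47), array([0.4656, 0.0244, 0.17  ]), np.float64(0.0846), np.float64(-18.5))
```

{"method": "carry_out", "body": {
  "motion": [
    [255,[-0.1,-0.5,0],0],
    [255,[0,-0.5,0],0],
    [255,[0,-0.5,0],0],
    [255,[0,-0.5,0],0],
    [255,[0,-0.4,0],0],
    [255,[0,-0.3,0],0],
    [255,[0,0,0],0],
    [255,[0,0,0],0],
    [255,[0,0,0],0],
    [255,[0,0,0],0]
  ]
}}

```text
clock: 21.1
tcp_pos: [0.478, 0.0009, 0.1483]
tool_rot: [0.989, 0.148, -0.0, -0.0]
contact_force: [-0.3, -2.4, 1.1]
width: -0.0
```

```bash
python3 - <<'E'
from h import *
for i in range(2):
    p=env.read_camera('side'); print(rel())
    print('now',sdot(p['pixels'],p,(238,206)))
E
```

```text
(array([-79.7,  28.3]), 'z', np.float64(0.1483), 'F', array([-0.9,  2.5]), 21.15)
now (np.float64(237.642151047845), np.float64(205.62791617240015), np.int32(46), array([0.4648, 0.0272, 0.17  ]), np.float64(0.0847), np.float64(-16.54))
(array([-79.6,  28.3]), 'z', np.float64(0.1483), 'F', array([0.8, 2.6]), 21.2)
now (np.float64(237.6448044251284), np.float64(205.63295140260766), np.int32(46), array([0.4647, 0.0272, 0.17  ]), np.float64(0.0847), np.float64(-16.55))
```

About 0.8° remains by the side dot. I'll back off straight and compare with the start picture in an unobstructed top view.

{"method": "carry_out", "body": {
  "motion": [
    [255,[0,5,0],0],
    [255,[0,10,0],0],
    [255,[0,15,0],0],
    [255,[0,20,0],0],
    [255,[0,20,0],0],
    [255,[0,20,0],0],
    [255,[0,20,0],0],
    [255,[0,20,0],0],
    [255,[0,10,0],0],
    [255,[0,0,0],0]
  ]
}}

```text
clock: 22.2
tcp_pos: [0.5191, -0.1349, 0.148]
tool_rot: [0.989, 0.147, -0.0, -0.0]
contact_force: [0.3, -0.1, 0.5]
width: 0.001
```

```bash
cat > m.py <<'E'
from h import *
import sys
n=sys.argv[1]
p=shot('top',f'top_{n}.png'); s=shot('side',f'side_{n}.png'); print(env.state()['clock'])
i0=cv2.imread('pics/top1.png'); i1=cv2.imread(f'pics/top_{n}.png')
C=np.array([.5459,.0513])
def tdot(im,rad=4):
    g=im.astype(float).min(axis=2); c0,r0=268,252
    sl=(slice(r0-rad,r0+rad+1),slice(c0-rad,c0+rad+1)); m=np.clip(g[sl]-70,0,None)
    rr,cc=np.mgrid[sl]; c=(m*cc).sum()/m.sum(); r=(m*rr).sum()/m.sum()
    P=world(p,c,r,z=.17); d=P[:2]-C; return round(c,2),round(r,2),P.round(4),np.degrees(np.arctan2(d[1],-d[0])).round(2)
print('top',tdot(i0),tdot(i1))
print('side',sdot(cv2.imread('pics/side1.png'),s,(238,206))[:2],sdot(cv2.imread('pics/side1.png'),s,(238,206))[-1],sdot(cv2.imread(f'pics/side_{n}.png'),s,(238,206))[:2],sdot(cv2.imread(f'pics/side_{n}.png'),s,(238,206))[-1])
# red spoke polar registration about hub, top camera: polar unwrap, annulus of radius 25..65 mm at z~.105
def polar(im):
    A=np.radians(np.arange(0,360,.25)); R=np.arange(.03,.068,.001)
    E=np.array(p['extrinsics']); X=np.stack([C[0]+R[:,None]*np.cos(A),C[1]+R[:,None]*np.sin(A),np.full((len(R),len(A)),.103)],-1)@E[:3,:3].T+E[:3,3]
    mx=(X[...,0]/X[...,2]*p['fx']+p['cx']).astype(np.float32); my=(X[...,1]/X[...,2]*p['fy']+p['cy']).astype(np.float32)
    f=im.astype(np.float32); q=np.clip(f[...,2]-(f[...,1]+f[...,0])/2-20,0,60); q=cv2.remap(q,mx,my,cv2.INTER_CUBIC); return q
a,b=polar(i0),polar(i1)
sh=np.arange(-40,41); e=[(np.roll(b,k,axis=1)*a).sum()/np.sqrt((a*a).sum()*(b*b).sum()) for k in sh]; k=int(np.argmax(e))
f=np.polyfit(sh[max(k-4,0):k+5],e[max(k-4,0):k+5],2); print('spoke reg remaining deg (cw -)',-f[1]/2/f[0]*.25,e[k])
cv2.imwrite(f'pics/cmp_{n}.png',np.hstack([cv2.resize(x[165:280,205:310],None,fx=3.7,fy=3.7,interpolation=cv2.INTER_CUBIC) for x in(i0,i1)]))
E
python3 m.py A
```

```text
22.3
top (np.float64(268.38), np.float64(252.15), array([0.4699, 0.0289, 0.17  ]), np.float64(-16.44)) (np.float64(269.06), np.float64(251.87), array([0.4705, 0.0276, 0.17  ]), np.float64(-17.46))
side (np.float64(237.2631299734748), np.float64(205.2366047745358)) -15.73 (np.float64(237.57834912043302), np.float64(205.18971583220568)) -16.04
spoke reg remaining deg (cw -) -1.3102085980742744 0.9899732
```

View pics/cmp_A.png

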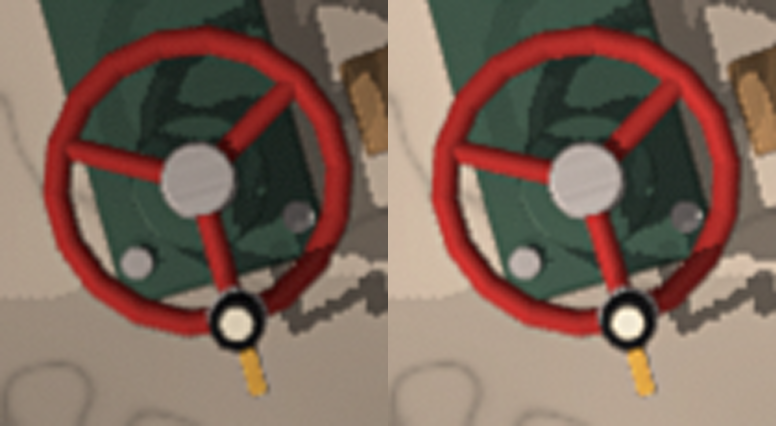

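The wheel is about 1° short: top dot 1.0°, spokes 1.3°, side dot 0.3–0.8°. I'll return and nudge 1.3 mm beyond the last stop.

```bash
python3 -c "
from h import *
print(rel())"
```

```text
(array([-79.6, 167.7]), 'z', np.float64(0.1482), 'F', array([-0.3, -0.3]), 22.3)
```

{"method": "carry_out", "body": {
  "motion": [
    [255,[0,-10,0],0],
    [255,[0,-20,0],0],
    [255,[0,-25,0],0],
    [255,[0,-25,0],0],
    [255,[0,-20,0],0],
    [255,[0,-15,0],0],
    [255,[0,-10,0],0],
    [255,[0,-7,0],0],
    [255,[0,-4,0],0],
    [255,[0,-1,0],0]
  ]
}}

```text
clock: 23.3
tcp_pos: [0.4789, -0.002, 0.1483]
tool_rot: [0.989, 0.148, 0.0, -0.0]
contact_force: [0.1, 0.5, 0.5]
width: 0.003
```

```bash
python3 -c "
from h import *
print(rel())"
```

```text
(array([-79.6,  31.3]), 'z', np.float64(0.1483), 'F', array([ 0.3, -0.4]), 23.3)
```

{"method": "carry_out", "body": {
  "motion": [
    [255,[0,-1,0],0],
    [255,[0,-1,0],0],
    [255,[0,-0.8,0],0],
    [255,[0,-0.5,0],0],
    [255,[0,-0.5,0],0],
    [255,[0,-0.4,0],0],
    [255,[0,0,0],0],
    [255,[0,0,0],0],
    [255,[0,0,0],0],
    [255,[0,0,0],0]
  ]
}}

```text
clock: 24.3
tcp_pos: [0.4777, 0.0019, 0.1483]
tool_rot: [0.989, 0.148, -0.0, 0.0]
contact_force: [0.6, -3.2, -0.5]
width: 0.004
```

```bash
python3 - <<'E'
from h import *
p=env.read_camera('side'); print(rel())
print('now',sdot(p['pixels'],p,(238,206)))
E
```

```text
(array([-79.7,  27.2]), 'z', np.float64(0.1483), 'F', array([-0.1,  3.1]), 24.35)
now (np.float64(237.21229508196723), np.float64(205.49918032786886), np.int32(44), array([0.4644, 0.028 , 0.17  ]), np.float64(0.0848), np.float64(-15.94))
```

{"method": "carry_out", "body": {
  "motion": [
    [255,[0,5,0],0],
    [255,[0,10,0],0],
    [255,[0,15,0],0],
    [255,[0,20,0],0],
    [255,[0,20,0],0],
    [255,[0,20,0],0],
    [255,[0,20,0],0],
    [255,[0,20,0],0],
    [255,[0,10,0],0],
    [255,[0,0,0],0]
  ]
}}

```text
clock: 25.35
tcp_pos: [0.5187, -0.1337, 0.1481]
tool_rot: [0.989, 0.147, -0.0, -0.0]
contact_force: [0.5, 0.3, -0.4]
width: -0.002
```

```bash
python3 m.py B
```

```text
25.45
top (np.float64(268.38), np.float64(252.15), array([0.4699, 0.0289, 0.17  ]), np.float64(-16.44)) (np.float64(268.73), np.float64(252.09), array([0.4701, 0.0282, 0.17  ]), np.float64(-16.93))
side (np.float64(237.2631299734748), np.float64(205.2366047745358)) -15.73 (np.float64(237.69345238095238), np.float64(205.37410714285716)) -16.35
spoke reg remaining deg (cw -) -0.4965671251510679 0.99316794
```

View pics/cmp_B.png

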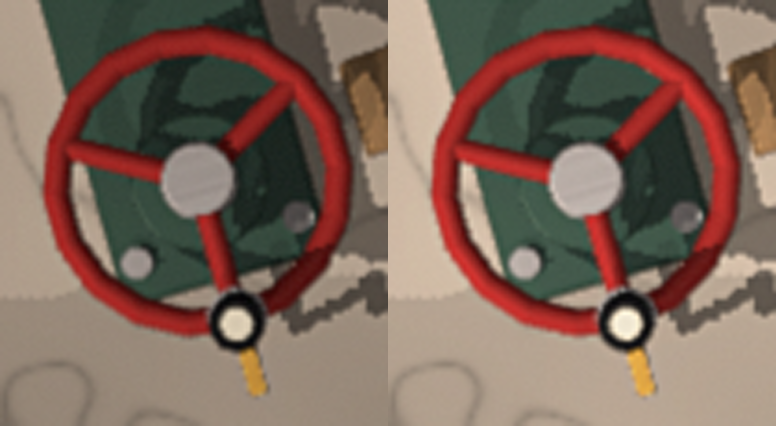

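All three checks now agree the wheel is within about 0.5° (0.009 rad), short of the pointer rather than past it. That's inside measurement error, so I'll take the hand away.

{"method": "carry_out", "body": {
  "motion": [
    [255,[0,0,-10],0],
    [255,[0,0,-15],0],
    [255,[0,5,-20],0],
    [255,[0,10,-20],0],
    [255,[-5,15,-15],0],
    [255,[-5,15,-5],0],
    [255,[-5,15,0],0],
    [255,[-5,15,0],0],
    [255,[0,5,0],0],
    [255,[0,0,0],0]
  ]
}}

```text
clock: 26.45
tcp_pos: [0.5226, -0.215, 0.2324]
tool_rot: [0.989, 0.147, -0.001, -0.001]
contact_force: [0.6, -0.3, -0.2]
width: -0.001
```

```bash
python3 m.py C; python3 - <<'E'
from h import *
for n in('top','side'):
    a=cv2.imread(f'pics/{n}1.png');b=cv2.imread(f'pics/{n}_C.png')
    print(n)
p=env.read_camera('top')
for t in('spare','tin','carton'):
    q=env.spot_in(p,t)
    if q: print(t,q[0]['position'],q[0]['p'])
s=env.state();print(s['tcp_pos'],s['contact_force'],s['clock'])
E
```

```text
26.55
top (np.float64(268.38), np.float64(252.15), array([0.4699, 0.0289, 0.17  ]), np.float64(-16.44)) (np.float64(268.74), np.float64(252.1), array([0.47  , 0.0282, 0.17  ]), np.float64(-16.95))
side (np.float64(237.2631299734748), np.float64(205.2366047745358)) -15.73 (np.float64(237.67770987455773), np.float64(205.3824380829849)) -16.35
spoke reg remaining deg (cw -) -0.503579932796186 0.9971483
top
side
spare [133.1, 279.0] 0.77
tin [432.8, 263.7] 0.59
carton [310.0, 191.0] 0.94
[ 0.52302548 -0.21344902  0.233274  ] [ 0.00110646 -0.09490168  0.63492393] 26.75
```

View pics/top_C.png

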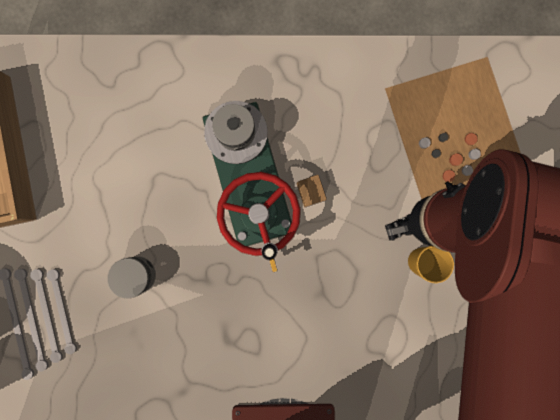

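View pics/side_C.png

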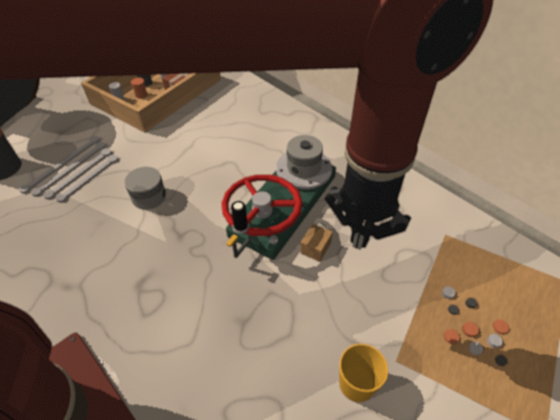

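The handle is back at the pointer at (269,252), the spare, tin and carton are where they started, and the hand is clear with no contact force. I'll hand the job in.

```bash
python3 -c "
from bench import env
print(env.finish_job())"
```

```text
the job is handed in; nothing more can be done
None
```

I pushed the red hand wheel clockwise through one full turn with the shut fingertips, always from behind the handle, with 2–5 N of sideways push. I stopped just short, backed the hand off to check, made one small final nudge, then took the hand away. The job was handed in at about 27 s.

**Wheel position:** the last checks put the wheel about 0.5° short of the full turn. The top-camera dot and the spoke comparison both say 0.5°, and the side-camera dot says 0.6°. It was never pushed past the pointer or wound back. These readings are about the limit of what the cameras can resolve.

**Other objects:** the spare piston, tin and carton show in their starting places, within the detector's 1–3 pixel scatter. The tin was partly hidden by the arm in the final top view but stands in the same place in the side view. The tool read no contact force at hand-in.

**Disagreement:** mid-way the side dot gave 0.3–0.8° remaining, against 1.0–1.3° from the top camera. I aimed the nudge at about 1°, between the two.

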